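# Set a stone bar's overhang on a support block and hold it

### The job

Set up the cantilever test: lay the stone bar flat and lengthwise on the narrow support block, its middle roughly over the block's middle and its red end towards the orange gauge, and let go so that it rests there by itself. Then slide the bar outward along the block until the red end stands directly above the orange bar of the gauge, without letting it tip or touch the gauge. It would tip over on its own out there, so finish while still holding its tail with the fingers, level, still and lying on the block; leave the jar, the stone chip and the cradle with the core alone.

Things in the scene. Friction and masses are not known exactly. Their poses are not given: they have to be found in the camera images.
- bar: Loose sand-coloured stone bar, 45 wide x 320 long x 16 mm thick, evenly filled, 0.48 to 0.72 kg, with a red band 25 mm long round one end. It starts flat on the bench on the robot's side of the block, red end already to the robot's right, as the gauge is. Origin: centre of its underside. Own x: across; own y: along its length, red end at -y (y = -160 mm); z up.
- bar_end (a point): Point on the bar: middle of the lower edge of its red end face (160 mm from the bar's origin, along the bar's -y). Axes as the bar's.
- bar_tail (a point): Point on the bar: middle of the lower edge of its plain (tail) end face (160 mm from the bar's origin, along the bar's +y). Axes as the bar's.
- block: Fixed support: dark steel rail 30 wide (own x) x 110 long (own y), flat top 90 mm above the bench, on a blue foot 70 x 140 x 12 mm. Origin: centre of the foot's underside, on the bench. Own y runs along the rail; outward, towards the gauge, is -y. The stone bar is wider than the rail, so fingers gripping its sides can pass beside the rail.
- block_top (a point): Centre of the rail's flat top, 90 mm above the bench; axes as the block's.
- block_edge (a point): Middle of the outer (gauge-side) edge of the rail's top, 55 mm from block_top along the block's -y; the overhang is measured from here.
- gauge: Fixed overhang gauge: foot 60 x 50 x 10 mm, 12 mm post, thin orange cross bar 90 long (across the slide) x 6 x 6 mm, its top 70 mm above the bench, 20 mm below the block's top, so the stone bar passes over it. On the rail's centre line, 195 to 225 mm out from the block's outer edge (varies). Origin: on the bench under the orange bar's middle; own y along the rail, -y outward.
- gauge_line (a point): Centre of the top of the orange cross bar, 70 mm above the bench: the mark that the bar's red end face must stand above. Axes as the gauge's; -y is outward.
- cradle: Bystander: dark wooden cradle 120 x 100 mm with a pale stone core (52 mm diameter, 200 mm long, along own x) in it, 73 mm high overall. Origin: centre of its underside.
- jar: Bystander: amber sample jar, 60 mm diameter, 95 mm high. Origin: centre of its underside.
- chip: Bystander: broken grey stone chip about 60 x 45 x 36 mm. Origin: centre of its underside.
Things that resemble listed ones, but are neither listed nor needed, are in the scene too. Leave any green or purple look-alike of the gauge alone.

How it is judged:
By the outcome, as a careful person would: the job done as asked, in the order asked, and still so for the second after the job is handed in, while the arm keeps its last pose, push and grip.
It also fails if it takes over 48 s, if anything falls off the work surface, if the arm or the gripper's body presses on something with over 40 N, if the wrist force passes 120 N, or if a joint passes its speed limit or range.

### The arm

A 6-joint arm with a two-finger parallel gripper is mounted at the origin on the work surface. World frame = base frame: x ahead of the robot, y to its left, z up, the work surface at z = 0. Lengths are in m, angles in rad, forces in N, time in s.
With the tool pointing down it reaches from about 0.25 to 0.775 m from the base axis. Payload 4 kg.
Tool frame: the origin (TCP) lies midway between the tips of the shut fingers; the grasp point (between the pads) lies 19 mm behind it (robot.tcp_to_grasp is the distance from the TCP to the grasp point, in m); x points along the fingers, y is the direction in which the jaws open and shut, and the axes are right-handed (so a half turn about x gives the same grasp; the last joint's range is limited). The gripper opens to 94 mm and grips with 3 to 60 N. Pads are 16 mm wide; open, the fingers measure 119 mm over their backs; the gripper's body (75 mm by 177 mm) begins 78 mm behind the grasp point.
Start: joints at [-1.236, 0.087, 1.371, -0, 1.684, -0.103], TCP at [0.233, -0.498, 0.206] pointing down, gripper open.
Joint ranges: [-3.1, 3.1], [-0.76, 2.03], [0.27, 2.55], [-1.08, 4.22], [0.17, 2.65], [-2.57, 2.57]. Speed limits (rad/s): [2.79, 2.79, 3.14, 3.14, 3.14, 3.14].

### API

Orientations are given as [roll, pitch, yaw] about the fixed x, y, z axes, in that order (R = Rz(yaw) Ry(pitch) Rx(roll)).
In Python, from bench import robot gives the robot as it stands.
- The arm moves only by the tool send_rows, never from a script. Its argument "increments" is a list of rows, each a list of 5 numbers: the opening, from -1 (shut) to 1 (fully open), so that 0 is half open, then the shift along the tool's x, y, z in m, then the turn about the tool's x in rad. In form: [[hand, tx, ty, tz, roll], ...]. A call has 1 to 5 rows; each row is the pose to reach, as a shift and turn from the pose commanded when the call began, along the tool's axes at that moment; what a row does not reach only later rows make up. A row lasts 1/12 s, in which the tool goes at most 41.7 mm and 7.16 degrees, less where a joint would pass 70% of its speed; a pose out of reach is approached as far as the arm can. A call with a gripper value outside its range is refused whole. The fingers move at their own pace and stop on an object; the grip force is fixed at half the most. Time passes only in rows, so rows that repeat a pose let the fingers close. It gives the time, the measured TCP pose, the force and the opening at its end, in the units of the state.
- robot.get_obs(): the state, without advancing time (a new reading comes with each control period).
- robot.snapshot(name): name is "scene" or "side" or "wrist"; returns a dict with "image" (400x640x3 uint8, red, green, blue), "intrinsics" (3x3 intrinsics, pixels), "k1" (the pictures are not rectified: a ray, as slopes to the right and down, at radius r is drawn at 1 + k1 r^2 times it, then the intrinsics apply), "world_from_camera" (4x4, takes a point from camera to world coordinates). Camera axes: x right, y down, z forward; pixel columns grow to the right and rows downward; lengths in m; the calibration is good to about 2 mm. A picture is of the moment at which its call begins. There is no depth.
- robot.close_job(): hands the job in, once; it reports no verdict.
The state is a dict: "time": time; "joint_positions": joint angles; "qvel": joint speeds; "joint_torque": joint torques, N m; "tool_pos": TCP position; "ee_rot": TCP orientation; "wrist_force": force on the tool from outside, world axes, zero at the start; "wrist_torque": the same for the moment, N m; "width": finger opening in m.
Only numpy, scipy, OpenCV 4.12 (cv2) and the standard library are available. Lean on these libraries where they do the work, as an engineer would, in place of code of your own. Each camera call takes 0.05 s, during which the arm holds its last target.

## Working session

There is one attempt and no reset: what is moved stays moved. The work goes in short steps, Python scripts to look and compute and a tool call to move; the robot and the scene stay as the last step left them, time stands still between calls to the robot, and variables do not carry over. Pictures are saved under pics/ and viewed, and the job is handed in when it is done.

Besides the shell and the picture viewer there is one more tool, called after "Call:" as a command line: name --pt "numbers of a row" for each row, then --argument value for the rest. send_rows: Moves the arm, as the interface text tells. Its arguments: {"type":"object","properties":{"increments":{"type":"array"}},"required":["increments"]}

```bash
ls; mkdir -p pics; cat > h.py <<'E'
import numpy as np, cv2
from bench import robot
def snap(n,f):
    s=robot.snapshot(n); cv2.imwrite('pics/'+f+'.png',s['image'][:,:,::-1]); np.save('pics/'+f+'.npy',{k:s[k] for k in s},allow_pickle=True); return s
def load(f): return np.load('pics/'+f+'.npy',allow_pickle=True).item()
def p2w(s,uv,z):
    uv=np.array(uv,float).reshape(-1,2);K=np.array(s['intrinsics']);k1=s['k1'];T=np.array(s['world_from_camera'])
    d=cv2.undistortPoints(uv.reshape(-1,1,2),K,np.array([k1,0,0,0.])).reshape(-1,2)
    r=np.c_[d,np.ones(len(d))]@T[:3,:3].T
    return T[:3,3]+r*((z-T[2,3])/r[:,2])[:,None]
def w2p(s,P):
    P=np.array(P,float).reshape(-1,3);T=np.linalg.inv(np.array(s['world_from_camera']))
    return cv2.projectPoints(P@T[:3,:3].T+T[:3,3],np.zeros(3),np.zeros(3),np.array(s['intrinsics']),np.array([s['k1'],0,0,0.]))[0].reshape(-1,2)
E
python3 - <<'E'
from h import *
np.set_printoptions(precision=4,suppress=True)
for n in ['scene','side','wrist']:
    s=snap(n,n+'0'); print(n,s['intrinsics'],s['k1'],s['world_from_camera'])
print(robot.get_obs()); print(robot.tcp_to_grasp)
E
```

```text
pics
scene [[499.0977   0.     315.6655]
 [  0.     499.0977 198.0053]
 [  0.       0.       1.    ]] -0.06873908018713833 [[ 0.7021  0.4089 -0.583   1.3701]
 [ 0.712  -0.3904  0.5836 -0.7723]
 [ 0.011  -0.8248 -0.5653  0.8255]
 [ 0.      0.      0.      1.    ]]
side [[446.6044   0.     321.6754]
 [  0.     446.6044 205.3989]
 [  0.       0.       1.    ]] -0.038043910221341126 [[-0.9576 -0.1504  0.2456  0.2927]
 [-0.2879  0.5174 -0.8059  1.0655]
 [-0.0059 -0.8424 -0.5388  0.7984]
 [ 0.      0.      0.      1.    ]]
wrist [[319.7416   0.     320.0592]
 [  0.     319.7416 203.7143]
 [  0.       0.       1.    ]] -0.05926275365620421 [[ 0.4239 -0.8727 -0.2423  0.3032]
 [-0.9057 -0.4089 -0.1118 -0.4664]
 [-0.0015  0.2669 -0.9637  0.3838]
 [ 0.      0.      0.      1.    ]]
{'time': 0.15, 'joint_positions': array([-1.2361,  0.0878,  1.3719, -0.    ,  1.6836, -0.1031]), 'qvel': array([ 0.001 , -0.0014, -0.004 ,  0.0007,  0.    ,  0.001 ]), 'joint_torque': array([ -0.0004, -34.0643, -30.2793,   0.0718,   0.0306,  -0.0001]), 'tool_pos': array([ 0.233 , -0.4977,  0.2046]), 'ee_rot': array([-1.6645,  1.5691,  1.9148]), 'wrist_force': array([-0.0428, -0.8927, -0.2407]), 'wrist_torque': array([ 0.0134, -0.0435, -0.0058]), 'width': 0.0940756310657899}
0.0188
```

View pics/scene0.png

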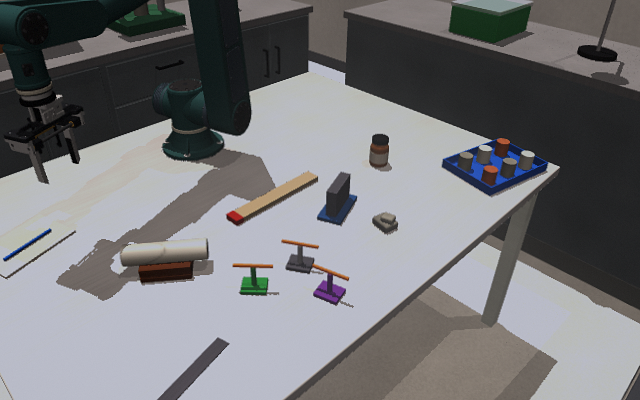

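View pics/side0.png

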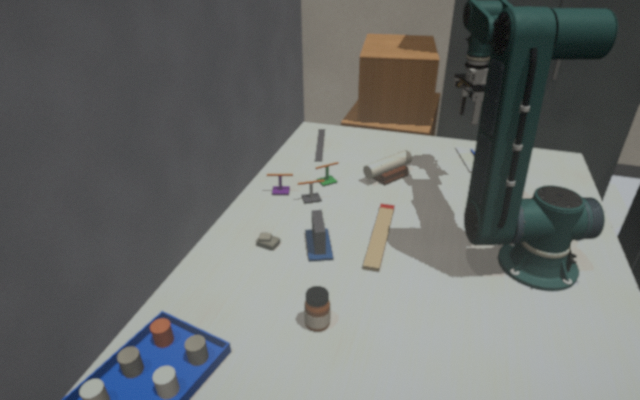

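View pics/wrist0.png

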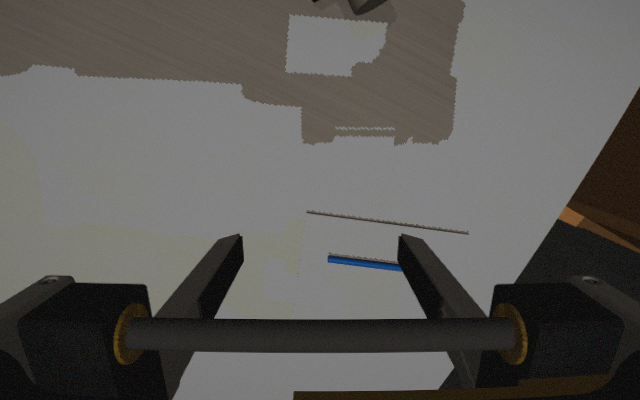

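Scene: the bar runs from (235,217) (red end) to (313,178). The block is at (338,205) and the real grey gauge at (299,252), with the green and purple decoys beside it. I'll zoom in for corner measurements.

```bash
python3 - <<'E'
from h import *
a=cv2.imread('pics/scene0.png')
cv2.imwrite('pics/sc_z.png',cv2.resize(a[160:310,215:415],None,fx=4,fy=4,interpolation=cv2.INTER_CUBIC))
a=cv2.imread('pics/side0.png')
cv2.imwrite('pics/sd_z.png',cv2.resize(a[150:290,250:420],None,fx=4,fy=4,interpolation=cv2.INTER_CUBIC))
E
```

```text
(no output)
```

View pics/sc_z.png

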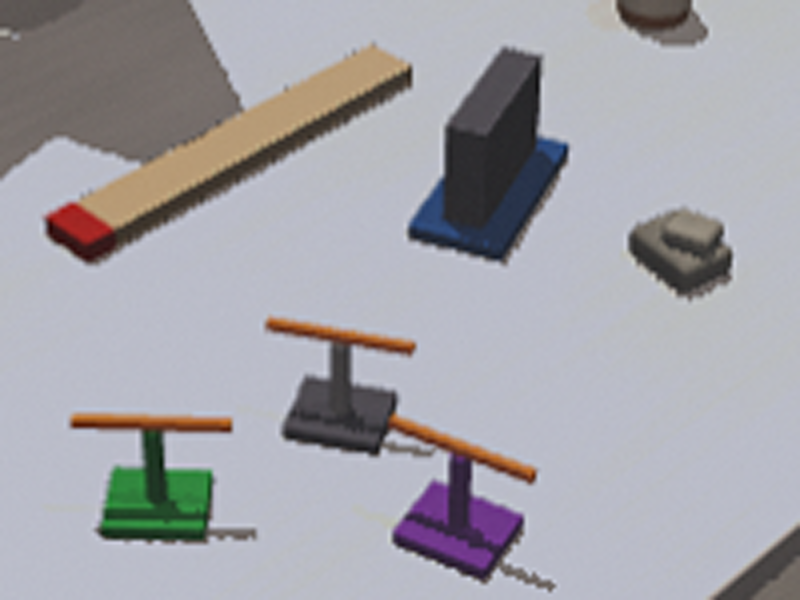

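View pics/sd_z.png

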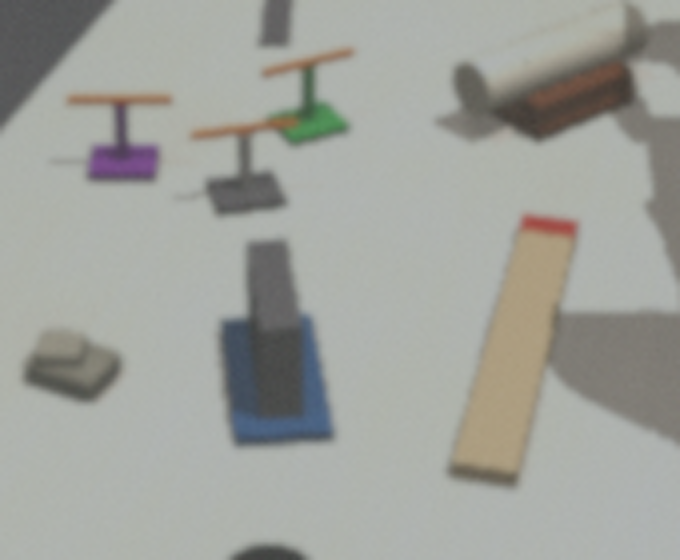

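```bash
python3 - <<'E'
from h import *
from scipy.optimize import least_squares
np.set_printoptions(precision=4,suppress=True)
a=load('scene0');b=load('side0')
A=lambda p:(np.array(p,float)+.5)/4-.5+[215,160]
B=lambda p:(np.array(p,float)+.5)/4-.5+[250,150]
print('bar sc',p2w(a,A([[47,217],[93,248],[375,44],[411,68]]),.016))
print('bar sd',p2w(b,B([[578,223],[523,217],[519,475],[452,465]]),.016))
print('blk sc',p2w(a,A([[447,125],[488,135],[510,48],[541,57]]),.09))
print('blk sd',p2w(b,B([[287,240],[248,242],[300,325],[255,328]]),.09))
print('g sc',p2w(a,A([[268,321],[414,347]]),.068))
print('g sd',p2w(b,B([[298,122],[192,135]]),.068))
E
```

```text
bar sc [[ 0.421  -0.1674  0.016 ]
 [ 0.4709 -0.166   0.016 ]
 [ 0.4119  0.1531  0.016 ]
 [ 0.4563  0.1486  0.016 ]]
bar sd [[ 0.4234 -0.1707  0.016 ]
 [ 0.468  -0.1672  0.016 ]
 [ 0.4122  0.1505  0.016 ]
 [ 0.4572  0.153   0.016 ]]
blk sc [[0.6072 0.0313 0.09  ]
 [0.6343 0.0424 0.09  ]
 [0.5691 0.134  0.09  ]
 [0.5924 0.1409 0.09  ]]
blk sd [[0.61   0.0279 0.09  ]
 [0.6364 0.0383 0.09  ]
 [0.5713 0.126  0.09  ]
 [0.5994 0.1379 0.09  ]]
g sc [[ 0.6587 -0.1734  0.068 ]
 [ 0.7362 -0.1274  0.068 ]]
g sd [[ 0.6629 -0.1789  0.068 ]
 [ 0.7405 -0.1338  0.068 ]]
```

```bash
cat >> h.py <<'E'
from scipy.spatial.transform import Rotation as Ro
np.set_printoptions(precision=4,suppress=True)
def go(x,y,z,jaw):
    """print tool shift/roll to TCP xyz with jaw axis at world angle jaw(deg, mod 180)"""
    o=robot.get_obs();R=Ro.from_euler('xyz',o['ee_rot']).as_matrix()
    d=R.T@(np.array([x,y,z])-o['tool_pos'])
    cur=np.degrees(np.arctan2(R[1,1],R[0,1]));dy=(jaw-cur+90)%180-90
    print('tool axes x,y,z:',R[:,0],R[:,1],R[:,2]);print('t',o['time'],'pos',o['tool_pos'],'jaw',cur,'q',o['joint_positions'],'F',o['wrist_force'],'w',o['width'])
    print('shift',d,'roll',-np.radians(dy),'dist',np.linalg.norm(d))
E
python3 - <<'E'
from h import *
go(.44,-.008,.2,2.05)
b=load('side0');a=load('scene0')
print('jar',p2w(a,[[379,165]],0),p2w(b,[[317,326]],0),'chip',p2w(a,[[386,226]],0))
E
```

```text
tool axes x,y,z: [-0.0006  0.0016 -1.    ] [ 0.4239 -0.9057 -0.0017] [-0.9057 -0.4239 -0.0002]
t 0.15 pos [ 0.233  -0.4977  0.2046] jaw -64.9183717809382 q [-1.2361  0.0878  1.3719 -0.      1.6836 -0.1031] F [-0.0428 -0.8927 -0.2407] w 0.0940756310657899
shift [ 0.0052 -0.3558 -0.3951] roll -1.16881858227703 dist 0.5317065080989197
jar [[0.5257 0.3624 0.    ]] [[0.5166 0.3755 0.    ]] chip [[0.7463 0.1238 0.    ]]
```

Call:
send_rows --pt "1 0 -0.024 -0.026 -0.08" --pt "1 0 -0.048 -0.053 -0.16" --pt "1 0 -0.071 -0.079 -0.24" --pt "1 0 -0.095 -0.106 -0.32" --pt "1 0 -0.119 -0.132 -0.4"

```text
time: 0.57
tool_pos: [0.3025, -0.3327, 0.205]
ee_rot: [-2.255, 1.57, 1.728]
wrist_force: [-0.4, -1.1, 0.9]
width: 0.094
```

```bash
python3 -c "
from h import *
go(.44,-.008,.2,2.05)"
```

```text
tool axes x,y,z: [-0.0001  0.0006 -1.    ] [ 0.7454 -0.6666 -0.0005] [-0.6666 -0.7454 -0.0004]
t 0.5667 pos [ 0.3025 -0.3327  0.205 ] jaw -41.806129158775455 q [-0.9593 -0.1382  1.5919  0.0003  1.6884 -0.2297] F [-0.4264 -1.1031  0.8676] w 0.09403898285036484
shift [ 0.0052 -0.114  -0.3337] roll -0.7654338510005225 dist 0.35266822283539373
```

Call:
send_rows --pt "1 0.001 -0.013 -0.037 -0.09" --pt "1 0.002 -0.026 -0.074 -0.18" --pt "1 0.003 -0.038 -0.111 -0.27" --pt "1 0.004 -0.05 -0.148 -0.36" --pt "1 0.005 -0.063 -0.185 -0.43"

```text
time: 0.98
tool_pos: [0.3794, -0.1529, 0.2003]
ee_rot: [1.29, 1.57, -0.58]
wrist_force: [1.5, 0.6, 0.3]
width: 0.0937
```

```bash
python3 -c "
from h import *
go(.44,-.008,.2,2.05)"
```

```text
tool axes x,y,z: [ 0.0003 -0.0002 -1.    ] [ 0.9555 -0.2949  0.0003] [-0.2949 -0.9555  0.0001]
t 0.9833 pos [ 0.3794 -0.1529  0.2003] jaw -17.153519358527944 q [-0.522  -0.2323  1.6801 -0.      1.6935 -0.2226] F [1.4587 0.5811 0.3087] w 0.09370240560007935
shift [ 0.0003  0.0152 -0.1564] roll -0.335164640776782 dist 0.15708991829181201
```

Call:
send_rows --pt "1 0 0.004 -0.037 -0.08" --pt "1 0 0.008 -0.074 -0.16" --pt "1 0 0.012 -0.111 -0.24" --pt "1 0 0.015 -0.15 -0.325" --pt "1 0 0.015 -0.155 -0.335"

```text
time: 1.4
tool_pos: [0.4407, -0.0061, 0.2]
ee_rot: [3.087, 1.568, 1.558]
wrist_force: [-0.8, -0.9, 1.2]
width: 0.0937
```

```bash
python3 -c "
from h import *
snap('wrist','w1');go(.44,-.008,.2,2.05)"
```

```text
tool axes x,y,z: [-0.0008  0.0012 -1.    ] [ 0.9992  0.039  -0.0007] [ 0.039  -0.9992 -0.0013]
t 1.45 pos [ 0.4402 -0.0079  0.2   ] jaw 2.2330812837268055 q [-0.1477 -0.1586  1.6196  0.0011  1.6815 -0.1865] F [-0.7047 -0.2515 -0.3958] w 0.09357149972818066
shift [-0.     -0.0002  0.0001] roll 0.0031953711998106964 dist 0.00025491166246853096
```

View pics/w1.png

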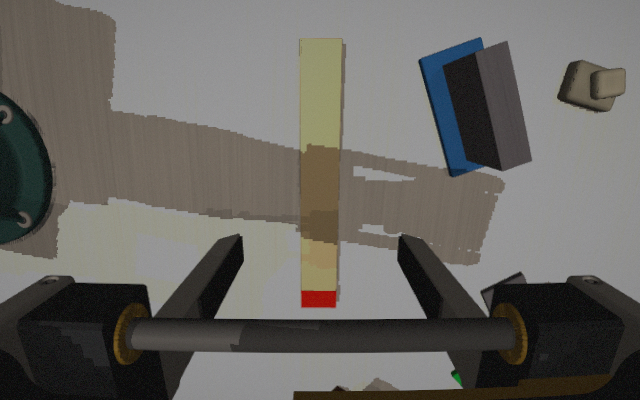

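```bash
python3 - <<'E'
from h import *
s=load('w1');print(s['world_from_camera'])
im=s['image'];cv2.imwrite('pics/w1z.png',cv2.resize(im[20:190,400:640,::-1],None,fx=3.3,fy=3.3,interpolation=cv2.INTER_CUBIC))
print(p2w(s,[[302,307],[336,307],[300,38.5],[342,38.5]],.016))
print(p2w(s,[[478,53],[507,41],[501,171],[531,160]],.09))
E
```

```text
[[ 0.9991  0.0404  0.0104  0.4375]
 [ 0.0417 -0.9637 -0.2637  0.0695]
 [-0.0007  0.2639 -0.9645  0.3796]
 [ 0.      0.      0.      1.    ]]
[[ 0.4237 -0.1703  0.016 ]
 [ 0.468  -0.1684  0.016 ]
 [ 0.4129  0.1486  0.016 ]
 [ 0.4569  0.1504  0.016 ]]
[[0.5698 0.1292 0.09  ]
 [0.5939 0.1407 0.09  ]
 [0.6077 0.0289 0.09  ]
 [0.6349 0.0406 0.09  ]]
```

View pics/w1z.png

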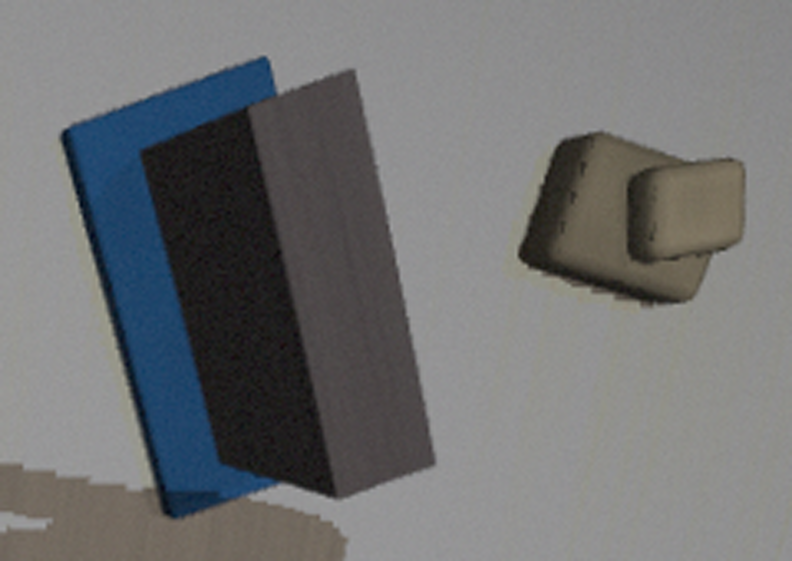

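```bash
python3 - <<'E'
from h import *
s=load('w1')
P=p2w(s,np.array([[247,104],[355,69],[338,498],[435,463]])/3.3+[400,20]-[.35,.35],.09);print(P,P.mean(0))
i=(P[0]+P[1])/2;o=(P[2]+P[3])/2;d=o-i;print(d,np.linalg.norm(d),np.degrees(np.arctan2(d[0],-d[1])))
c=P.mean(0)
for g in ([.6975,-.1504],[.7017,-.1564]):
    e=np.array(g)-c[:2];print(np.linalg.norm(e),np.degrees(np.arctan2(e[0],-e[1])))
go(.4402,-.009,.1,2)
E
```

```text
[[0.5665 0.1305 0.09  ]
 [0.594  0.1411 0.09  ]
 [0.6087 0.0294 0.09  ]
 [0.6354 0.0407 0.09  ]] [0.6012 0.0854 0.09  ]
[ 0.0418 -0.1007  0.    ] 0.10904654074466448 22.521402513015364
0.2547380332554534 22.2239173935807
0.2618858665253634 22.57804596998477
tool axes x,y,z: [-0.0008  0.0012 -1.    ] [ 0.9992  0.039  -0.0007] [ 0.039  -0.9992 -0.0013]
t 1.45 pos [ 0.4402 -0.0079  0.2   ] jaw 2.2330812837268055 q [-0.1477 -0.1586  1.6196  0.0011  1.6815 -0.1865] F [-0.7047 -0.2515 -0.3958] w 0.09357149972818066
shift [0.1    0.     0.0012] roll 0.004068035825807812 dist 0.09996770420168476
```

Call:
send_rows --pt "1 0.035 0 0.001 0.004" --pt "1 0.07 0 0.002 0.004" --pt "1 0.105 0 0.002 0.004" --pt "1 0.14 0 0.002 0.004" --pt "1 0.165 0 0.002 0.004"

```text
time: 1.87
tool_pos: [0.4375, -0.0144, 0.0322]
ee_rot: [-1.539, 1.567, -3.084]
wrist_force: [-0.2, 0.0, -0.9]
width: 0.094
```

Call:
send_rows --pt "1 0.01 0 0 0" --pt "1 0.02 0 0 0" --pt "1 0.027 0 0 0" --pt "1 0.03 0 0 0" --pt "1 0.03 0 0 0"

```text
time: 2.28
tool_pos: [0.4405, -0.0137, 0.0061]
ee_rot: [1.253, 1.57, -0.29]
wrist_force: [-0.7, -0.9, -0.1]
width: 0.094
```

```bash
python3 -c "
from h import *
snap('wrist','w2');go(.4403,-.0096,.005,2.0)"
```

```text
tool axes x,y,z: [ 0.002  -0.0005 -1.    ] [0.9996 0.0277 0.002 ] [ 0.0277 -0.9996  0.0005]
t 2.3333 pos [ 0.4408 -0.0136  0.0065] jaw 1.5872400265369409 q [-0.1595 -0.0241  1.8958 -0.0001  1.2679 -0.1872] F [ 0.0332 -0.4726 -0.1405] w 0.09422427888359564
shift [ 0.0015 -0.0004 -0.004 ] roll -0.0072040205573747065 dist 0.00435054277166006
```

View pics/w2.png

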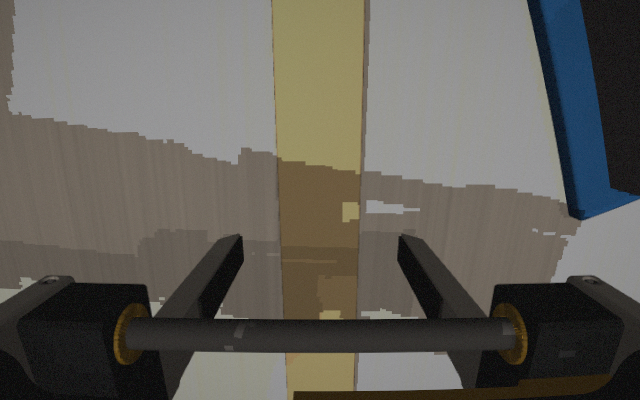

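The bar runs centrally between the fingers (edges at about 278 and 362 px, fingers at 243 and 398). Fix the small offset, then grip.

Call:
send_rows --pt "1 0.001 0 -0.004 -0.007" --pt "-1 0.001 0 -0.004 -0.007" --pt "-1 0.001 0 -0.004 -0.007" --pt "-1 0.001 0 -0.004 -0.007" --pt "-1 0.001 0 -0.004 -0.007"

```text
time: 2.75
tool_pos: [0.44, -0.0093, 0.0048]
ee_rot: [1.163, 1.57, -0.373]
wrist_force: [-0.4, -0.2, 0.9]
width: 0.071
```

Call:
send_rows --pt "-1 0 0 0 0" --pt "-1 0 0 0 0" --pt "-1 0 0 0 0" --pt "-1 0 0 0 0" --pt "-1 0 0 0 0"

```text
time: 3.17
tool_pos: [0.4398, -0.0093, 0.0044]
ee_rot: [1.231, 1.571, -0.305]
wrist_force: [0.5, -0.1, 0.0]
width: 0.0449
```

```bash
python3 -c "
from h import *
go(.4403,-.0096,.16,2.0)"
```

```text
tool axes x,y,z: [ 0.0001 -0.     -1.    ] [0.9994 0.0348 0.0001] [ 0.0348 -0.9994  0.    ]
t 3.1667 pos [ 0.4398 -0.0093  0.0044] jaw 1.995944825661075 q [-0.1503 -0.0226  1.899  -0.      1.265  -0.1851] F [ 0.4967 -0.0548  0.0039] w 0.04485165179956936
shift [-0.1556  0.0005  0.0003] roll -7.077614395671473e-05 dist 0.15557389950517608
```

Call:
send_rows --pt "-1 0 0 0 0" --pt "-1 -0.008 0 0 0" --pt "-1 -0.025 0 0 0" --pt "-1 -0.045 0 0 0" --pt "-1 -0.065 0 0 0"

```text
time: 3.58
tool_pos: [0.4375, -0.009, 0.0683]
ee_rot: [-1.729, 1.565, 3.018]
wrist_force: [0.5, 0.5, -7.0]
width: 0.0449
```

Call:
send_rows --pt "-1 -0.02 0 0 0" --pt "-1 -0.04 0 0 0" --pt "-1 -0.06 0 0 0" --pt "-1 -0.073 0 0 0" --pt "-1 -0.078 0 0 0"

```text
time: 4.0
tool_pos: [0.44, -0.0093, 0.1489]
ee_rot: [1.323, 1.569, -0.212]
wrist_force: [0.0, 0.1, -7.0]
width: 0.0449
```

```bash
python3 -c "
from h import *
snap('wrist','w3');snap('scene','s3');go(.602,.0853,.15,22.3)"
```

```text
tool axes x,y,z: [-0.0002 -0.0001 -1.    ] [ 0.9994  0.0351 -0.0002] [ 0.0351 -0.9994  0.0001]
t 4.1 pos [ 0.4395 -0.0093  0.1474] jaw 2.008661632569893 q [-0.1501 -0.1433  1.7105 -0.0001  1.5745 -0.1852] F [ 0.2094  0.4064 -6.8066] w 0.04479217858879998
shift [-0.0026  0.1657 -0.0889] roll -0.3541506641479064 dist 0.18800929395614427
```

View pics/s3.png

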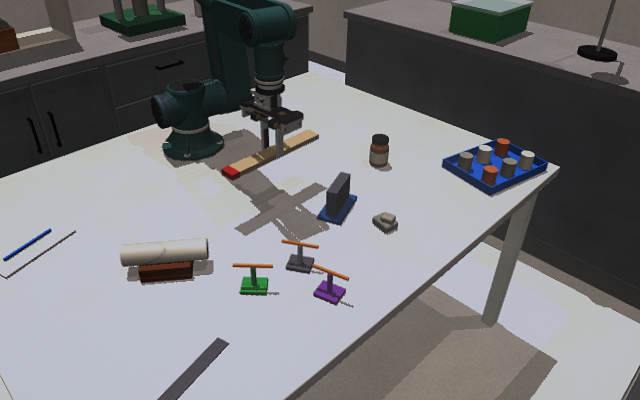

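View pics/w3.png

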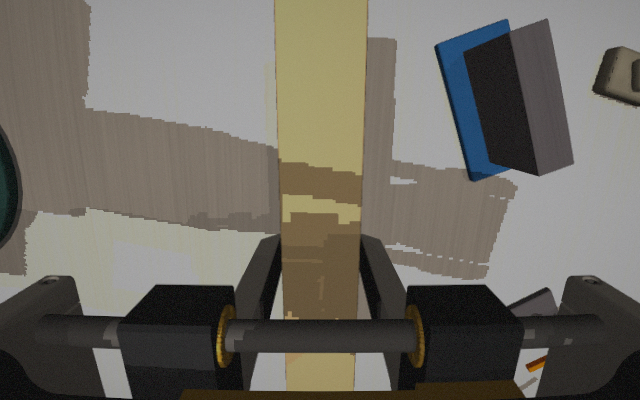

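Call:
send_rows --pt "-1 -0.001 0.01 -0.005 -0.02" --pt "-1 -0.002 0.028 -0.015 -0.06" --pt "-1 -0.003 0.048 -0.026 -0.1" --pt "-1 -0.003 0.068 -0.037 -0.15" --pt "-1 -0.003 0.088 -0.047 -0.2"

```text
time: 4.52
tool_pos: [0.5261, 0.0419, 0.148]
ee_rot: [-1.933, 1.567, 3.018]
wrist_force: [-0.4, -0.3, -6.2]
width: 0.0445
```

```bash
python3 -c "
from h import *
go(.602,.0853,.15,22.3)"
```

```text
tool axes x,y,z: [-0.0039  0.0005 -1.    ] [ 0.9717  0.236  -0.0037] [ 0.236  -0.9718 -0.0014]
t 4.5167 pos [0.5261 0.0419 0.148 ] jaw 13.650834594063777 q [-0.0283  0.0593  1.5144  0.0004  1.5718 -0.2665] F [-0.377  -0.2648 -6.1796] w 0.044528096292287156
shift [-0.0022  0.084  -0.0243] roll -0.15095641388317912 dist 0.08744680069056905
```

Call:
send_rows --pt "-1 -0.001 0.02 -0.006 -0.04" --pt "-1 -0.001 0.042 -0.012 -0.08" --pt "-1 -0.001 0.062 -0.018 -0.11" --pt "-1 -0.001 0.076 -0.022 -0.138" --pt "-1 -0.001 0.082 -0.024 -0.15"

```text
time: 4.93
tool_pos: [0.6009, 0.0847, 0.148]
ee_rot: [-2.08, 1.567, 3.02]
wrist_force: [-0.2, 0.8, -7.8]
width: 0.045
```

Call:
send_rows --pt "-1 0 0 0 0" --pt "-1 0 0 0 0"

```text
time: 5.1
tool_pos: [0.5992, 0.0831, 0.1496]
ee_rot: [-1.799, 1.567, -2.985]
wrist_force: [0.3, 0.3, -7.2]
width: 0.045
```

```bash
python3 -c "
from h import *
snap('side','sd4');snap('scene','s4')
a=cv2.imread('pics/sd4.png');b=cv2.imread('pics/s4.png')
cv2.imwrite('pics/z4.png',np.vstack([cv2.resize(a[130:280,230:430],None,fx=2,fy=2),cv2.resize(b[130:280,230:430],None,fx=2,fy=2)]))
go(.602,.0853,.10,22.3)"
```

```text
tool axes x,y,z: [-0.002  -0.0005 -1.    ] [ 0.927  0.375 -0.002] [ 0.375  -0.927  -0.0003]
t 5.2 pos [0.5992 0.0828 0.1507] jaw 22.023019586528427 q [ 0.0438  0.2267  1.3203 -0.0004  1.5966 -0.3406] F [ 0.2251  0.5552 -6.987 ] w 0.04446863080954629
shift [ 0.0507  0.0036 -0.0013] roll -0.0048342201786142755 dist 0.05086968190604853
```

View pics/z4.png

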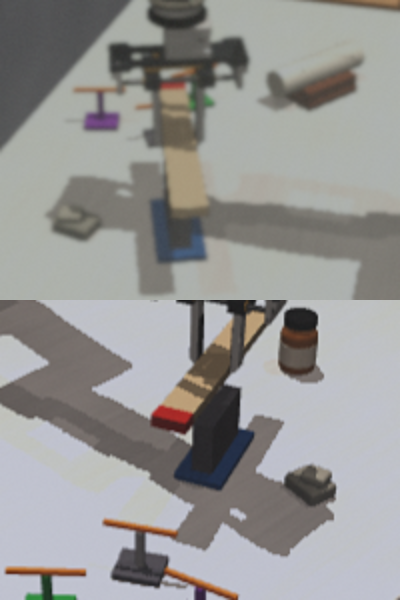

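Call:
send_rows --pt "-1 0.01 0.003 -0.001 -0.005" --pt "-1 0.022 0.003 -0.001 -0.005" --pt "-1 0.034 0.003 -0.001 -0.005" --pt "-1 0.044 0.003 -0.001 -0.005" --pt "-1 0.049 0.003 -0.001 -0.005"

```text
time: 5.62
tool_pos: [0.6006, 0.085, 0.0989]
ee_rot: [-1.885, 1.565, -3.066]
wrist_force: [-0.1, -0.6, -7.5]
width: 0.0449
```

```bash
python3 -c "
from h import *
go(.602,.0853,.0944,22.3)"
```

```text
tool axes x,y,z: [-0.0054 -0.0004 -1.    ] [ 0.925   0.3799 -0.0051] [ 0.3799 -0.925  -0.0017]
t 5.6167 pos [0.6006 0.085  0.0989] jaw 22.330630395111303 q [ 0.0472  0.2585  1.3857 -0.0002  1.5027 -0.3425] F [-0.0634 -0.5846 -7.5404] w 0.0448621908166283
shift [0.0045 0.0014 0.0002] roll 0.0005346012458789998 dist 0.0047590168867926875
```

Call:
send_rows --pt "-1 0.001 0.001 0 0" --pt "-1 0.002 0.001 0 0" --pt "-1 0.003 0.001 0 0" --pt "-1 0.0035 0.001 0 0" --pt "-1 0.0035 0.001 0 0"

```text
time: 6.03
tool_pos: [0.6039, 0.0856, 0.0996]
ee_rot: [1.165, 1.57, -0.015]
wrist_force: [-0.1, 0.0, -7.1]
width: 0.0448
```

```bash
python3 -c "
from h import *
go(.602,.0853,.0944,22.3);print(robot.get_obs()['wrist_torque'])"
```

```text
tool axes x,y,z: [ 0.0012 -0.     -1.    ] [0.9249 0.3802 0.0011] [ 0.3802 -0.9249  0.0005]
t 6.0333 pos [0.6039 0.0856 0.0996] jaw 22.346845025227832 q [ 0.048   0.2605  1.382  -0.0001  1.498  -0.342 ] F [-0.115   0.0394 -7.1363] w 0.04480721935183494
shift [ 0.0052 -0.0019 -0.0004] roll 0.0008175999284055928 dist 0.005578821534201527
[-0.1152 -0.0912  0.0118]
```

Call:
send_rows --pt "-1 0.001 -0.001 0 0" --pt "-1 0.002 -0.002 0 0" --pt "-1 0.003 -0.002 0 0" --pt "-1 0.004 -0.002 0 0" --pt "-1 0.004 -0.002 0 0"

```text
time: 6.45
tool_pos: [0.6015, 0.0848, 0.0946]
ee_rot: [-1.764, 1.57, -2.945]
wrist_force: [-0.1, 0.5, -6.0]
width: 0.0448
```

```bash
python3 -c "
from h import *
go(.602,.0853,.0944,22.3);print(robot.get_obs()['wrist_torque'])"
```

```text
tool axes x,y,z: [-0.0005 -0.0001 -1.    ] [ 0.9249  0.3802 -0.0005] [ 0.3802 -0.9249 -0.0001]
t 6.45 pos [0.6015 0.0848 0.0946] jaw 22.344728727489734 q [ 0.0468  0.2592  1.3936 -0.0001  1.4892 -0.3431] F [-0.0949  0.5359 -6.0069] w 0.04477756791286517
shift [ 0.0002  0.0007 -0.0002] roll 0.0007806635649232708 dist 0.0007361534655620705
[ 0.0185 -0.0634 -0.0473]
```

Just about touching (force −7.1 → −6.0). Half a millimetre at a time now.

Call:
send_rows --pt "-1 0.0005 0.0005 0 0" --pt "-1 0.001 0.0005 0 0" --pt "-1 0.001 0.0005 0 0"

```text
time: 6.7
tool_pos: [0.6022, 0.085, 0.0945]
ee_rot: [0.424, 1.571, -0.757]
wrist_force: [-1.6, -0.1, -3.9]
width: 0.045
```

```bash
python3 -c "
from h import *
snap('side','sd5');snap('scene','s5')
a=cv2.imread('pics/sd5.png');b=cv2.imread('pics/s5.png')
cv2.imwrite('pics/z5.png',np.hstack([cv2.resize(a[130:280,250:380],None,fx=3,fy=3),cv2.resize(b[130:280,250:380],None,fx=3,fy=3)]))
go(.602,.0853,.0944,22.3);print(robot.get_obs()['wrist_torque'])"
```

```text
tool axes x,y,z: [ 0.0002 -0.0002 -1.    ] [0.9249 0.3802 0.0001] [ 0.3802 -0.9249  0.0002]
t 6.8 pos [0.6021 0.085  0.0945] jaw 22.348055600438894 q [ 0.0472  0.2603  1.3926 -0.0002  1.4885 -0.3429] F [-2.056  -0.6922 -3.4058] w 0.04452053007160287
shift [ 0.0001 -0.     -0.0003] roll 0.0008387284516813911 dist 0.00032481338894561575
[-0.1354  0.2977  0.043 ]
```

View pics/z5.png

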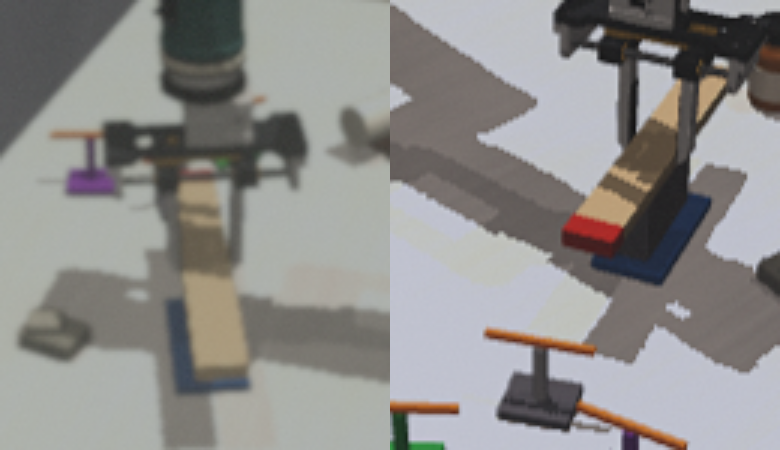

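Call:
send_rows --pt "-1 0.001 0 0 0" --pt "-1 0.001 0 0 0" --pt "0.3 0.001 0 0 0" --pt "0.6 0.001 0 0 0" --pt "0.8 0.001 0 0 0"

```text
time: 7.22
tool_pos: [0.6034, 0.0851, 0.0939]
ee_rot: [1.244, 1.567, 0.064]
wrist_force: [0.7, -0.1, 0.8]
width: 0.0614
```

Call:
send_rows --pt "0.8 0 0 0 0" --pt "0.8 0 0 0 0" --pt "0.8 0 0 0 0" --pt "0.8 0 0 0 0" --pt "0.8 0 0 0 0"

```text
time: 7.63
tool_pos: [0.6022, 0.085, 0.0929]
ee_rot: [0.578, 1.571, -0.602]
wrist_force: [-0.3, -0.2, 0.0]
width: 0.0843
```

```bash
python3 -c "
from h import *
snap('side','sd6');snap('scene','s6');snap('wrist','w6')
a=cv2.imread('pics/sd6.png');b=cv2.imread('pics/s6.png')
cv2.imwrite('pics/z6.png',np.hstack([cv2.resize(a[130:280,250:380],None,fx=3,fy=3),cv2.resize(b[130:280,250:380],None,fx=3,fy=3)]))
go(.602,.0853,.0944,22.3);print(robot.get_obs()['wrist_torque'])"
```

```text
tool axes x,y,z: [ 0.     -0.0001 -1.    ] [ 0.9249  0.3802 -0.    ] [ 0.3802 -0.9249  0.0001]
t 7.7833 pos [0.6022 0.085  0.0929] jaw 22.34514804279479 q [ 0.0471  0.2614  1.3944 -0.0001  1.4858 -0.3429] F [ 0.0079 -0.6922 -0.5173] w 0.08428792901978109
shift [-0.0015 -0.     -0.0003] roll 0.0007879819976004367 dist 0.0015115276379349268
[-0.0181 -0.1096  0.0129]
```

View pics/z6.png

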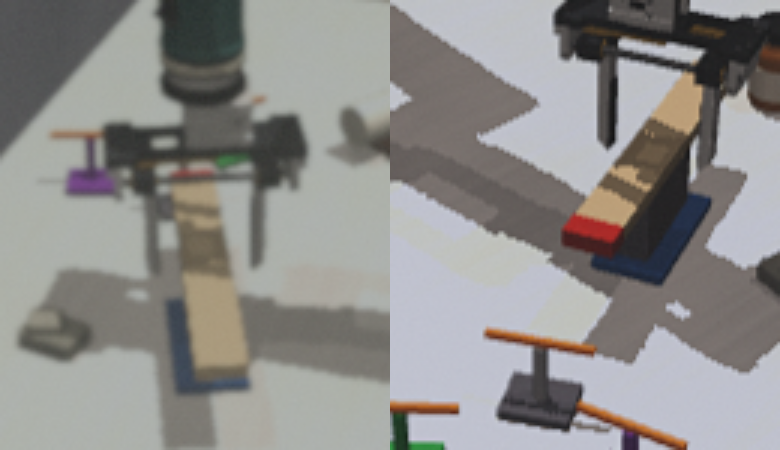

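View pics/w6.png

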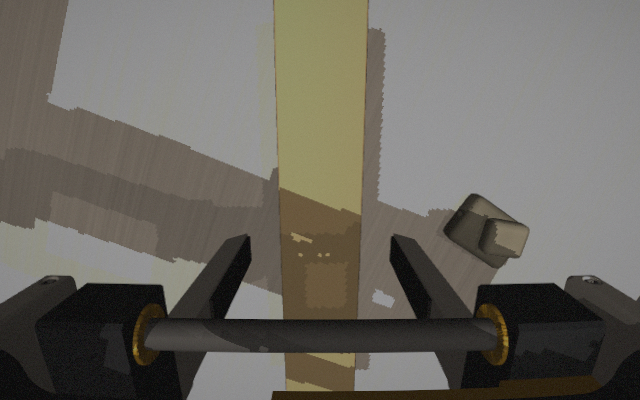

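Call:
send_rows --pt "0.8 -0.01 0 0 0" --pt "0.9 -0.03 0 0 0" --pt "1 -0.05 0 0 0" --pt "1 -0.065 0 0 -0.001" --pt "1 -0.07 0 0 -0.001"

```text
time: 8.2
tool_pos: [0.6038, 0.0852, 0.1673]
ee_rot: [1.219, 1.564, 0.039]
wrist_force: [0.1, -0.8, 0.5]
width: 0.0939
```

Call:
send_rows --pt "1 0 0 -0.015 0" --pt "1 0 0 -0.035 0" --pt "1 0 0 -0.055 0" --pt "1 0 0 -0.07 0" --pt "1 0 0 -0.07 0"

```text
time: 8.62
tool_pos: [0.5735, 0.1529, 0.1619]
ee_rot: [-2.341, 1.568, 2.766]
wrist_force: [0.6, -0.0, -0.4]
width: 0.094
```

```bash
python3 -c "
from h import *
snap('side','sd7');snap('scene','s7');snap('wrist','w7')
a=cv2.imread('pics/sd7.png');b=cv2.imread('pics/s7.png')
cv2.imwrite('pics/z7.png',np.hstack([cv2.resize(a[130:280,250:380],None,fx=3,fy=3),cv2.resize(b[130:280,250:380],None,fx=3,fy=3)]))
go(.55,.215,.085,22.3)"
```

```text
tool axes x,y,z: [-0.0007 -0.0009 -1.    ] [ 0.9243  0.3816 -0.0009] [ 0.3816 -0.9243  0.0006]
t 8.7667 pos [0.5753 0.1497 0.1624] jaw 22.432898520868935 q [ 0.1596  0.1983  1.3308 -0.0008  1.6133 -0.2319] F [-0.0635  0.3859 -0.1587] w 0.09410243797944533
shift [ 0.0774  0.0017 -0.0701] roll 0.0023195167601933043 dist 0.10439055186610378
```

View pics/z7.png

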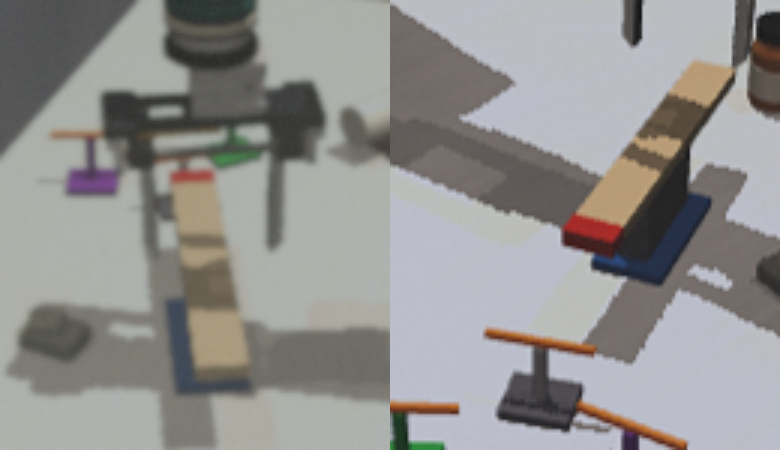

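View pics/w7.png

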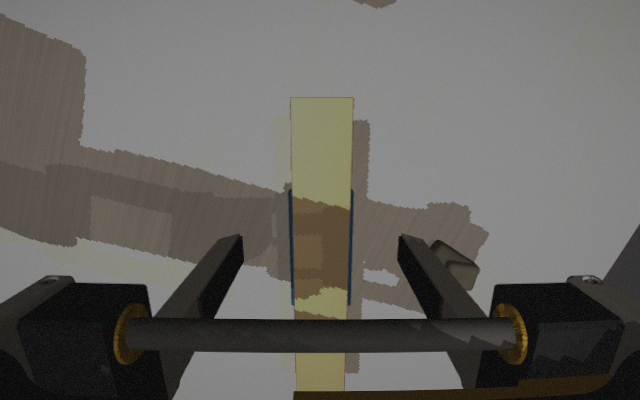

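```bash
python3 - <<'E'
from h import *
w=load('w7');a=load('s7')
T=p2w(w,[[290.5,97],[353.5,97]],.106);print('tail',T,T.mean(0))
cv2.imwrite('pics/z8.png',cv2.resize(a['image'][195:265,290:370,::-1],None,fx=8,fy=8,interpolation=cv2.INTER_CUBIC))
E
```

```text
tail [[0.5208 0.2244 0.106 ]
 [0.5618 0.2414 0.106 ]] [0.5413 0.2329 0.106 ]
```

View pics/z8.png

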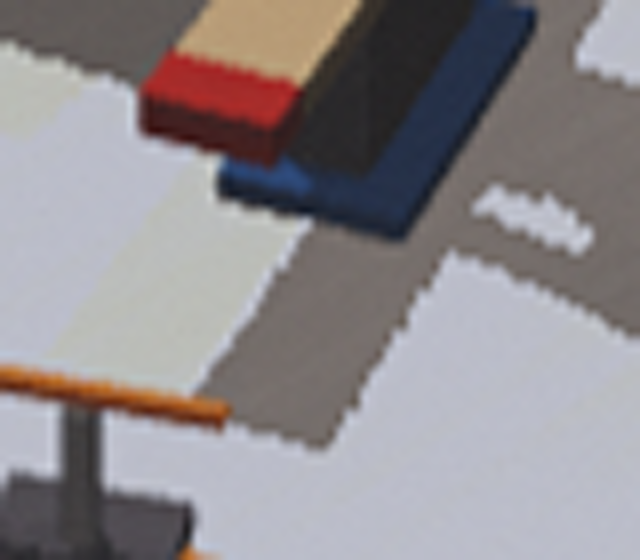

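```bash
python3 - <<'E'
from h import *
a=load('s7')
C=lambda p:(np.array(p,float)+.5)/8-.5+[290,195]
A=lambda p:(np.array(p,float)+.5)/4-.5+[215,160]
t=p2w(a,C([[143,93],[281,127]]),.106);b=p2w(a,C([[143,131],[277,166]]),.09)
print(t,b);e=(t.mean(0)+b.mean(0))[:2]/2
g1=p2w(a,A([[268,321],[414,347]]),.068).mean(0);print('g line',g1,'end',e, 'from tail', np.array([.5413,.2329])+.32*np.array([.3795,-.9252]))
d=g1[:2]-e;u=np.array([.3795,-.9252]);print('along',d@u,'across',d@[.9252,.3795])
E
```

```text
[[ 0.6395 -0.0695  0.106 ]
 [ 0.6819 -0.0514  0.106 ]] [[ 0.6381 -0.0682  0.09  ]
 [ 0.6802 -0.0509  0.09  ]]
g line [ 0.6974 -0.1504  0.068 ] end [ 0.6599 -0.06  ] from tail [ 0.6627 -0.0632]
along 0.09788251869409423 across 0.00040736673741918424
```

```bash
python3 -c "
from h import *
go(.5508,.2098,.084,22.3)"
```

```text
tool axes x,y,z: [-0.0007 -0.0009 -1.    ] [ 0.9243  0.3816 -0.0009] [ 0.3816 -0.9243  0.0006]
t 8.7667 pos [0.5753 0.1497 0.1624] jaw 22.432898520868935 q [ 0.1596  0.1983  1.3308 -0.0008  1.6133 -0.2319] F [-0.0635  0.3859 -0.1587] w 0.09410243797944533
shift [ 0.0784  0.0004 -0.065 ] roll 0.0023195167601933043 dist 0.1017887843287013
```

Call:
send_rows --pt "1 0 0 -0.015 0.002" --pt "1 0 0 -0.035 0.002" --pt "1 0 0 -0.055 0.002" --pt "1 0 0 -0.065 0.002" --pt "1 0 0 -0.065 0.002"

```text
time: 9.18
tool_pos: [0.5504, 0.2107, 0.1628]
ee_rot: [-2.297, 1.571, 2.806]
wrist_force: [0.4, 0.2, 0.5]
width: 0.0941
```

Call:
send_rows --pt "1 0.015 0 0 0" --pt "1 0.035 0 0 0" --pt "1 0.055 0 0 0" --pt "1 0.072 0 0 0" --pt "1 0.078 0 0 0"

```text
time: 9.6
tool_pos: [0.5495, 0.2079, 0.0815]
ee_rot: [-1.497, 1.565, -2.68]
wrist_force: [-0.4, -0.3, -0.5]
width: 0.094
```

Call:
send_rows --pt "1 0 0 0 0" --pt "1 0 0 0 0" --pt "1 0 0 0 0"

```text
time: 9.85
tool_pos: [0.5519, 0.2096, 0.0865]
ee_rot: [1.326, 1.568, 0.144]
wrist_force: [-0.2, 0.1, 0.2]
width: 0.094
```

```bash
python3 -c "
from h import *
snap('wrist','w9');snap('scene','s9')
a=cv2.imread('pics/w9.png');b=cv2.imread('pics/s9.png')
cv2.imwrite('pics/z9.png',np.hstack([a[::1,:][:390,100:540],cv2.resize(b[130:260,270:390],None,fx=3,fy=3)]))
go(.5508,.2098,.084,22.3)"
```

```text
tool axes x,y,z: [ 0.003   0.0006 -1.    ] [0.9254 0.379  0.003 ] [ 0.379  -0.9254  0.0006]
t 9.95 pos [0.5519 0.2099 0.0867] jaw 22.274409542420255 q [ 0.2676  0.2252  1.4514 -0.0002  1.4619 -0.1212] F [ 0.1487 -0.3951 -0.2136] w 0.09425900853354756
shift [ 0.0027 -0.001  -0.0003] roll -0.0004466377418583808 dist 0.002903649248244449
```

View pics/z9.png

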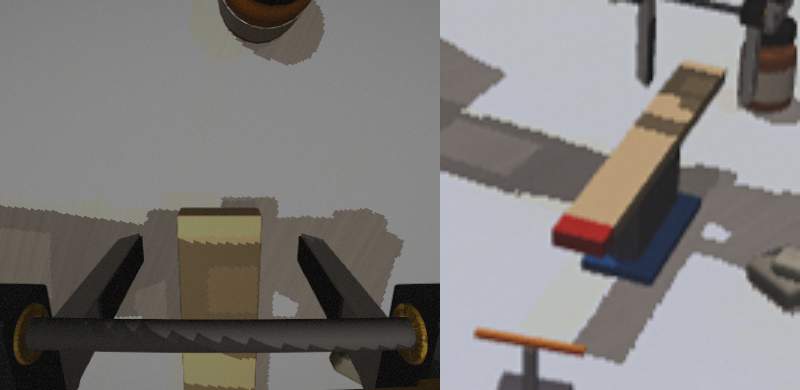

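Call:
send_rows --pt "1 0.001 -0.0005 0 0" --pt "-1 0.001 -0.0005 0 0" --pt "-1 0.001 -0.0005 0 0" --pt "-1 0.001 -0.0005 0 0" --pt "-1 0.001 -0.0005 0 0"

```text
time: 10.37
tool_pos: [0.5503, 0.2097, 0.0841]
ee_rot: [1.007, 1.571, -0.175]
wrist_force: [0.3, 0.4, -0.6]
width: 0.0705
```

Call:
send_rows --pt "-1 0 0 0 0" --pt "-1 0 0 0 0" --pt "-1 0 0 0 0" --pt "-1 0 0 0 0" --pt "-1 0 0 0 0"

```text
time: 10.78
tool_pos: [0.5503, 0.2097, 0.0839]
ee_rot: [1.47, 1.571, 0.288]
wrist_force: [0.7, -0.4, 0.1]
width: 0.0448
```

```bash
python3 -c "
from h import *
go(.5508+.098*.3795,.2098-.098*.9252,.084,22.3);print(robot.get_obs()['wrist_torque'])"
```

```text
tool axes x,y,z: [ 0.0002  0.0001 -1.    ] [0.9252 0.3795 0.0002] [ 0.3795 -0.9252  0.    ]
t 10.7833 pos [0.5503 0.2097 0.0839] jaw 22.30134315282485 q [ 0.2679  0.226   1.4561  0.      1.4592 -0.1214] F [ 0.7335 -0.3987  0.1337] w 0.04477807062240795
shift [-0.0001  0.0005  0.0981] roll 2.344243915100186e-05 dist 0.09813279392958611
[ 0.0025 -0.1867  0.1262]
```

Call:
send_rows --pt "-1 0 0 0.001 0" --pt "-1 0 0 0.003 0" --pt "-1 0 0 0.006 0" --pt "-1 0 0 0.009 0" --pt "-1 0 0 0.012 0"

```text
time: 11.2
tool_pos: [0.5546, 0.1987, 0.0839]
ee_rot: [-2.868, 1.57, 2.234]
wrist_force: [-1.4, 3.5, 0.2]
width: 0.0446
```

```bash
python3 -c "
from h import *
go(.5508+.098*.3795,.2098-.098*.9252,.084,22.3);print(robot.get_obs()['wrist_torque'])"
```

```text
tool axes x,y,z: [-0.0005  0.0006 -1.    ] [ 0.9252  0.3795 -0.0002] [ 0.3795 -0.9252 -0.0007]
t 11.2 pos [0.5546 0.1987 0.0839] jaw 22.304159674419964 q [ 0.2474  0.2268  1.4552  0.0007  1.4599 -0.1419] F [-1.3655  3.4724  0.1715] w 0.04459580042108459
shift [-0.0002  0.0007  0.0863] roll 7.26000144394019e-05 dist 0.08630055117248024
[0.7012 0.1597 0.0368]
```

Call:
send_rows --pt "-1 0 0 0.004 0" --pt "-1 0 0 0.008 0" --pt "-1 0 0 0.012 0" --pt "-1 0 0.0005 0.016 0" --pt "-1 0 0.0005 0.02 0"

```text
time: 11.62
tool_pos: [0.563, 0.1798, 0.0839]
ee_rot: [-2.123, 1.571, 2.978]
wrist_force: [-2.3, 3.8, 0.4]
width: 0.0449
```

```bash
python3 -c "
from h import *
go(.5508+.098*.3795,.2098-.098*.9252,.084,22.3);print(robot.get_obs()['wrist_torque'])"
```

```text
tool axes x,y,z: [-0.0002  0.     -1.    ] [ 0.9254  0.379  -0.0002] [ 0.379  -0.9254 -0.0001]
t 11.6167 pos [0.563  0.1798 0.0839] jaw 22.272614724810854 q [ 0.2132  0.2307  1.4504  0.0001  1.4606 -0.1756] F [-2.2815  3.813   0.3747] w 0.04487309210399785
shift [-0.0001  0.0001  0.0656] roll -0.0004779632186153245 dist 0.06561374944749511
[ 0.7357  0.1898 -0.0335]
```

Call:
send_rows --pt "-1 0 0 0.004 0" --pt "-1 0 0 0.008 0" --pt "-1 0 0 0.012 0" --pt "-1 0 0 0.016 0" --pt "-1 0 0 0.02 0"

```text
time: 12.03
tool_pos: [0.5705, 0.1614, 0.084]
ee_rot: [-1.828, 1.571, -3.009]
wrist_force: [-1.9, 4.5, 0.7]
width: 0.0445
```

```bash
python3 -c "
from h import *
snap('side','sd10');snap('scene','s10');
a=cv2.imread('pics/sd10.png');b=cv2.imread('pics/s10.png')
cv2.imwrite('pics/z10.png',np.hstack([cv2.resize(a[130:280,250:380],None,fx=3,fy=3),cv2.resize(b[130:280,250:380],None,fx=3,fy=3)]))
go(.5508+.098*.3795,.2098-.098*.9252,.084,22.3);print(robot.get_obs()['wrist_torque'])"
```

```text
tool axes x,y,z: [ 0.0007 -0.0016 -1.    ] [0.9256 0.3785 0.0001] [ 0.3785 -0.9256  0.0017]
t 12.1333 pos [0.571  0.1605 0.084 ] jaw 22.239540175952957 q [ 0.1794  0.2348  1.4454 -0.0017  1.461  -0.2086] F [ 0.3227  1.9573 -0.6314] w 0.04453461317853697
shift [0.     0.0001 0.0447] roll -0.0010552229947973564 dist 0.044713708255295255
[ 0.3183 -0.0216  0.0411]
```

View pics/z10.png

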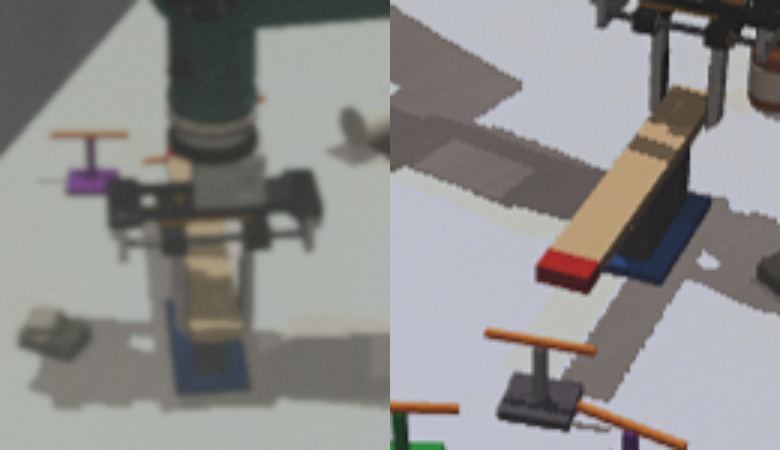

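Call:
send_rows --pt "-1 0 0 0.003 -0.001" --pt "-1 0 0 0.007 -0.001" --pt "-1 0 0 0.011 -0.001" --pt "-1 0 0 0.015 -0.001" --pt "-1 0 0 0.019 -0.001"

```text
time: 12.55
tool_pos: [0.5777, 0.1441, 0.0841]
ee_rot: [2.523, 1.57, 1.342]
wrist_force: [-2.3, 4.7, 1.6]
width: 0.0448
```

Call:
send_rows --pt "-1 0 0 0.004 0" --pt "-1 0 0 0.008 0" --pt "-1 0 0 0.012 0" --pt "-1 0 0 0.015 0" --pt "-1 0 0 0.015 0"

```text
time: 12.97
tool_pos: [0.5838, 0.1295, 0.0842]
ee_rot: [0.546, 1.57, -0.635]
wrist_force: [-0.8, 4.2, 1.3]
width: 0.0447
```

```bash
python3 -c "
from h import *
snap('side','sd11');snap('scene','s11');
a=cv2.imread('pics/sd11.png');b=cv2.imread('pics/s11.png')
cv2.imwrite('pics/z11.png',np.hstack([cv2.resize(a[155:205,290:335],None,fx=8,fy=8,interpolation=2),cv2.resize(b[205:255,280:335],None,fx=8,fy=8,interpolation=2)]))
go(.5508+.098*.3795,.2098-.098*.9252,.084,22.3);print(robot.get_obs()['wrist_torque'])"
```

```text
tool axes x,y,z: [ 0.001  -0.0012 -1.    ] [0.9251 0.3797 0.0004] [ 0.3797 -0.9251  0.0015]
t 13.0667 pos [0.5838 0.1295 0.0842] jaw 22.316454606876135 q [ 0.1242  0.2449  1.4327 -0.0013  1.4632 -0.2651] F [-0.5746  2.8217  2.2306] w 0.04457160748590575
shift [ 0.0002 -0.0001  0.0111] roll 0.00028718706710991035 dist 0.011148338576228156
[0.5023 0.0892 0.0398]
```

View pics/z11.png

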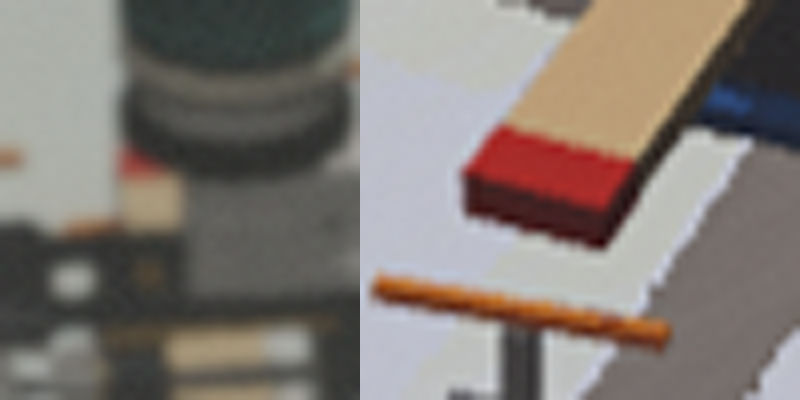

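View pics/s11.png

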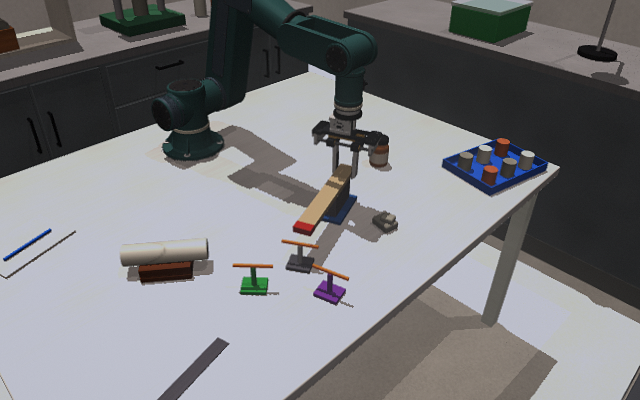

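```bash
cat > fit.py <<'E'
from h import *
from scipy.optimize import minimize
U=8
def hullmask(s,P,x0,y0,w,h):
    p=(w2p(s,P)-[x0,y0]+.5)*U
    m=np.zeros((h*U,w*U),np.uint8);cv2.fillConvexPoly(m,cv2.convexHull(np.round(p*16).astype(np.int32)),255,shift=4)
    return cv2.resize(m,(w,h),interpolation=cv2.INTER_AREA)/255.
def box(cx,cy,yaw,lx,ly,z0,z1):
    c,s=np.cos(yaw),np.sin(yaw)
    return [[cx+c*a-s*b,cy+s*a+c*b,z] for a in(-lx/2,lx/2) for b in(-ly/2,ly/2) for z in(z0,z1)]
def fit(s,mask,win,fn,x,step):
    x0,y0,w,h=win;M=mask[y0:y0+h,x0:x0+w].astype(float)
    f=lambda q:np.abs(hullmask(s,fn(q),x0,y0,w,h)-M).sum()/M.sum()
    best=None
    sim=[x]+[np.array(x)+np.eye(len(x))[i]*step[i] for i in range(len(x))]
    r=minimize(f,x,method='Nelder-Mead',options=dict(initial_simplex=sim,xatol=1e-5,fatol=1e-5,maxiter=400))
    return r.x,r.fun,M.sum()
E
python3 - <<'E'
from fit import *
for n,win in (('scene0',(278,236,45,15)),('side0',(292,176,36,14))):
    s=load(n);hsv=cv2.cvtColor(s['image'],cv2.COLOR_RGB2HSV)
    m=((hsv[...,0]>5)&(hsv[...,0]<20)&(hsv[...,1]>100)).astype(np.uint8)
    print(n,*fit(s,m,win,lambda q:box(q[0],q[1],q[2],.09,.006,.064,.07),[.699,-.153,.45],[.01,.01,.1]))
s=load('s11');hsv=cv2.cvtColor(s['image'],cv2.COLOR_RGB2HSV)
m=(((hsv[...,0]<5)|(hsv[...,0]>170))&(hsv[...,1]>120)).astype(np.uint8)
u=np.array([.3795,-.9252])
q,f,_=fit(s,m,(288,215,32,26),lambda q:box(q[0]-u[0]*.0125,q[1]-u[1]*.0125,np.radians(22.3),.045,.025,.09,.106),[.69,-.14],[.01,.01])
print('end',q,f)
E
```

```text
scene0 [ 0.6973 -0.1504  0.5482] 0.3097672713945391 107.0
side0 [ 0.7064 -0.1585  0.5534] 5.96078431372549 10.0
end [ 0.693  -0.1418] 0.20813725490196078
```

Call:
send_rows --pt "-1 0 0 0.003 0" --pt "-1 0 0 0.006 0" --pt "-1 0 0 0.009 0" --pt "-1 0 0 0.01 0" --pt "-1 0 0 0.01 0"

```text
time: 13.48
tool_pos: [0.5872, 0.1214, 0.0843]
ee_rot: [2.6, 1.57, 1.42]
wrist_force: [-1.3, 5.0, 2.5]
width: 0.0445
```

Call:
send_rows --pt "-1 0 0 0 0" --pt "-1 0 0 0 0" --pt "-1 0 0 0 0"

```text
time: 13.73
tool_pos: [0.5872, 0.1214, 0.0842]
ee_rot: [2.225, 1.57, 1.044]
wrist_force: [-2.0, 4.7, 3.8]
width: 0.045
```

```bash
python3 - <<'E'
from fit import *
sd=snap('side','sd12');s=snap('scene','s12');snap('wrist','w12')
a=cv2.imread('pics/sd12.png');b=cv2.imread('pics/s12.png')
cv2.imwrite('pics/z12.png',np.hstack([cv2.resize(a[155:205,290:335],None,fx=8,fy=8,interpolation=2),cv2.resize(b[205:255,280:335],None,fx=8,fy=8,interpolation=2)]))
cv2.imwrite('pics/z12b.png',np.hstack([cv2.resize(a[150:280,270:370],None,fx=4,fy=4,interpolation=2),cv2.resize(b[150:280,280:380],None,fx=4,fy=4,interpolation=2)]))
hsv=cv2.cvtColor(s['image'],cv2.COLOR_RGB2HSV)
m=(((hsv[...,0]<5)|(hsv[...,0]>170))&(hsv[...,1]>120)).astype(np.uint8)
u=np.array([.3795,-.9252])
q,f,_=fit(s,m,(285,217,35,22),lambda q:box(q[0]-u[0]*.0125,q[1]-u[1]*.0125,np.radians(22.3),.045,.025,.09,.106),[.697,-.15],[.01,.01])
print('end',q,f,'rem',(np.array([.6973,-.1504])-q)@u)
go(.5508+.098*.3795,.2098-.098*.9252,.084,22.3);print(robot.get_obs()['wrist_torque'])
E
```

```text
end [ 0.6963 -0.1499] 0.2059886023374867 rem 0.0008213492966893916
tool axes x,y,z: [ 0.0003  0.0004 -1.    ] [0.9248 0.3805 0.0004] [ 0.3805 -0.9248 -0.0003]
t 13.8833 pos [0.5872 0.1214 0.0842] jaw 22.362945410552545 q [ 0.1091  0.2484  1.4282  0.0004  1.4646 -0.2813] F [-1.698   3.8413  2.4876] w 0.04499022212659005
shift [ 0.0002 -0.0001  0.0024] roll 0.0010986046631614758 dist 0.0023990566294289487
[0.9217 0.2724 0.0557]
```

View pics/z12.png

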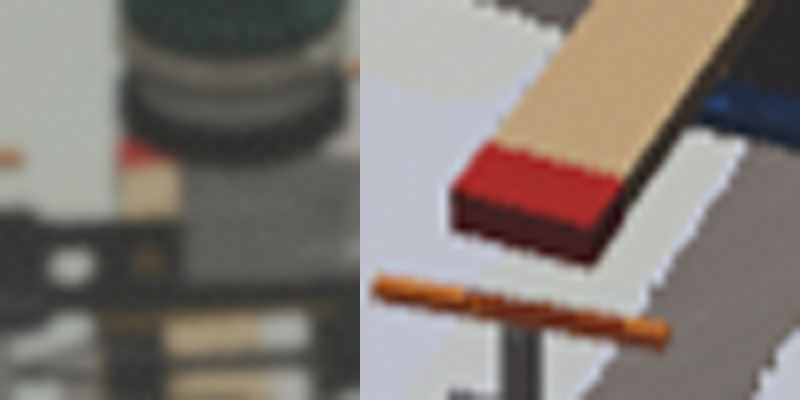

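View pics/z12b.png

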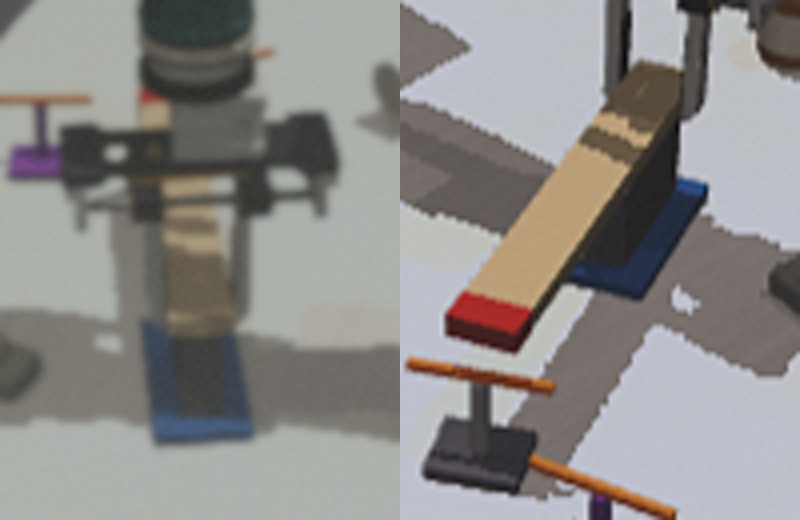

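View pics/w12.png

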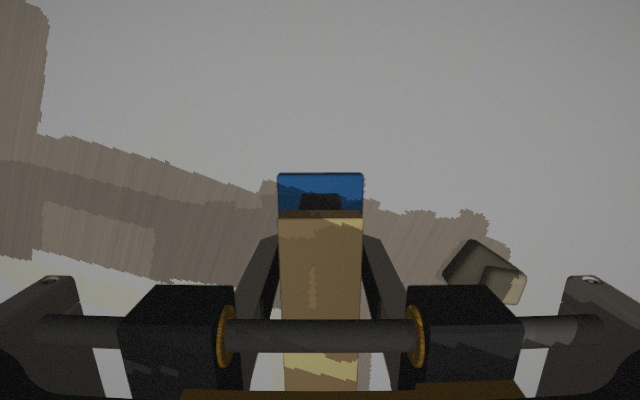

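```bash
python3 - <<'E'
from h import *
u=np.array([.3795,-.9252]);v=np.array([.9252,.3795])
s=load('sd12');c=p2w(s,[[304.9,171.6]],.106)[0,:2]
e=c-.0225*v;g=np.array([.7017,-.1564]);print('side end',e,'rem',(g-e)@u,(g-e)@v)
s=load('s12');C=lambda p:(np.array(p,float)-[360,0]+.5)/8-.5+[280,205]
t=p2w(s,C([[451,190],[589,228]]),.106)[:,:2].mean(0);b=p2w(s,C([[451,231],[589,266]]),.09)[:,:2].mean(0)
# visible orange strip: top/back edge line and bottom/front edge
gt=p2w(s,C([[374,277],[669,326]]),.07)[:,:2].mean(0);gb=p2w(s,C([[374,299],[669,348]]),.064)[:,:2].mean(0)
print(t,b,gt,gb,'back/front edges along u:',(gt-b)@u,(gb-b)@u,'top',(gt-t)@u,(gb-t)@u)
E
```

```text
side end [ 0.6992 -0.1597] rem -0.0021093871725483544 0.00352675156201656
[ 0.6978 -0.1511] [ 0.6965 -0.15  ] [ 0.6967 -0.15  ] [ 0.6988 -0.1521] back/front edges along u: 5.7967708265245575e-05 0.002762617999503471 top -0.0013599675083450732 0.0013446827828931525
```

The scene camera puts the end 0–2 mm short and the side camera 2 mm past, so it is centred as well as I can measure. I'll add a slight downward hold, then check that it stays put.

Call:
send_rows --pt "-1 0.0005 0 0 0" --pt "-1 0.0005 0 0 0" --pt "-1 0.0005 0 0 0" --pt "-1 0.0005 0 0 0" --pt "-1 0.0005 0 0 0"

```text
time: 14.3
tool_pos: [0.5872, 0.1214, 0.084]
ee_rot: [1.914, 1.57, 0.734]
wrist_force: [-2.3, 4.7, 4.6]
width: 0.0444
```

Call:
send_rows --pt "-1 0 0 0 0" --pt "-1 0 0 0 0" --pt "-1 0 0 0 0" --pt "-1 0 0 0 0" --pt "-1 0 0 0 0"

```text
time: 14.72
tool_pos: [0.5872, 0.1214, 0.084]
ee_rot: [1.882, 1.57, 0.702]
wrist_force: [-2.3, 4.1, 4.1]
width: 0.0447
```

```bash
python3 - <<'E'
from h import *
s=snap('scene','s13')
a=load('s12')['image'][200:260,280:380].astype(int);print('diff',np.abs(a-s['image'][200:260,280:380].astype(int)).mean())
b=cv2.imread('pics/s13.png');cv2.imwrite('pics/z13.png',cv2.resize(b[150:270,280:380],None,fx=5,fy=5,interpolation=2))
go(.5872,.1214,.084,22.3);print(robot.get_obs()['wrist_torque'])
# predicted pixels of level bar: centre at end-.16u
u=np.array([.3795,-.9252]);v=np.array([.9252,.3795]);e=np.array([.6968,-.1505])
print((w2p(s,[[*(e+k*u+w*.0225*v),z] for k in(0,-.32) for w in(-1,1) for z in(.106,.09)])-[280,150])*5)
E
```

```text
diff 1.2174444444444446
tool axes x,y,z: [ 0.0005  0.0004 -1.    ] [0.9248 0.3805 0.0006] [ 0.3805 -0.9248 -0.0002]
t 14.7667 pos [0.5872 0.1214 0.0841] jaw 22.364373403100338 q [ 0.1091  0.2485  1.4285  0.0004  1.464  -0.2812] F [-1.9158  4.958   3.5224] w 0.04471303704571081
shift [0.0001 0.     0.    ] roll 0.0011235278348143425 dist 5.172526592476054e-05
[ 0.8637  0.3284 -0.0048]
[[ 53.3359 389.8795]
 [ 53.9331 416.6501]
 [141.1733 414.1171]
 [141.0875 441.025 ]
 [296.5274  72.3138]
 [295.4758  96.5189]
 [371.5146  89.1009]
 [369.976  113.4416]]
```

View pics/z13.png

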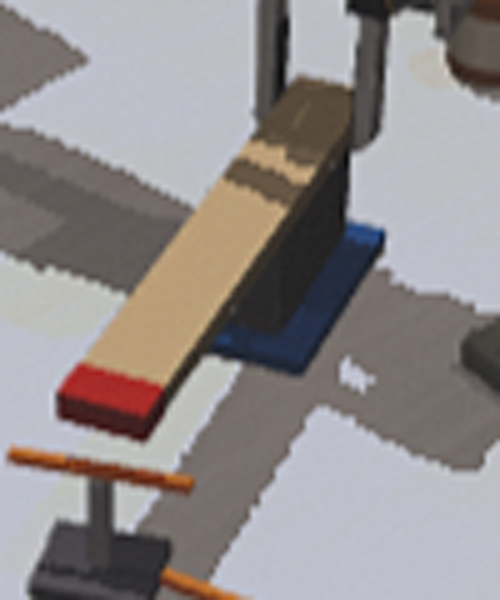

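```bash
python3 -c "
from h import *
print(robot.close_job())"
```

```text
the job is handed in; nothing more can be done
None
```

I laid the bar on the block, let it rest there by itself, and slid it out until the red end stood above the gauge's orange bar. I handed in at 14.8 s (limit 48 s), with the fingers still gripping the tail.

**Placing:** I picked the bar up at its middle and set it on the block, lined up with the rail (22.3° from the robot's y axis). I then opened and lifted the fingers clear. The pictures showed it lying level and centred on its own.

**Slide:** I regripped about 25 mm from the tail and pushed the bar outward about 95 mm. Wrist force stayed around 5 N while sliding.

**Last checks:**
- **Red end over the gauge:** the two cameras disagreed slightly. The scene camera put it 0–2 mm short of the gauge line, the side camera about 2 mm past it. I left it between the two.
- **Sideways:** under 1 mm off in the scene camera just before the last 10 mm of slide. The side camera gave about 3.5 mm at the end, but the gripper partly hid the bar from that view.
- **Level and still:** the fingertips stayed at 84 mm height, within 0.3 mm of where I gripped. The final scene picture shows a level bar, clear of the gauge, and it matched the picture taken about a second earlier.
- **Other objects:** I did not touch the jar, the chip, the cradle with its core or the green and purple look-alikes.
- **Gauge angle:** the orange bar appeared turned about 9° from square to the rail, so I aimed for its midpoint.

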